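# Load a bar offcut under a spring hold-down

## Task

Press the red bar of the blue stop fixture down with one fingertip to hold its spring-closed flap up, and meanwhile, with the other fingertip, push the steel box-section offcut along the bed under the raised flap until it is fully home against the end stop. Only then let go of the red bar, so that the flap's black roller springs down onto the offcut, and move clear. Pick nothing up: the offcut stays lying on the bed, and the other things on the bench are left alone.

Things in the scene. Friction and masses are not known exactly. Their poses are not given: they have to be found in the camera images.
- fixture: blue bar fixture fixed to the bench; origin on the bench under the bed's centre line, +x = push direction (away from the robot, to the end stop), +y left. Bed 46 mm wide, top at z = 16 mm, x = -150 to 110 mm, with two guide strips (top z = 21, inner faces y = +-14 mm). All millimetres in the entries below are in this frame.
- hinge (a point): a point on the flap's steel hinge axle, at x = 60, y = -27, z = 38 mm; the axle runs along x from -22 to 96 mm, right of the bed, in two brackets (x = 32 and 88, tops at z = 46 mm)
- flap (a joint): flap angle (rad): 0 = shut by its spring, grows as the red bar is pressed down, 0.95 = fully up (hard stop). Shut, the roller's underside is 8 mm over the bed and blocks the 25 mm high offcut; on the offcut it reads about 0.62; it clears the offcut from 0.70. The red bar needs about 3 N to start and 5 to 9 N when up, and springs back when let go.
- press_bar (a point): centre (at x = -70) of the red press bar: a flat strip 28 mm wide, 6 mm thick, along x from -160 to 20 mm, right of the bed, 45 mm from the axle, free bench below. Shut: y = -68, z = 57, sloping down to the bed at 45 deg. It lies level, top z = 25, y = -69, at joint 0.80; top z = 29 at 0.70. So two fingertips 60 to 75 mm apart, both 22 to 28 mm above the bench, slide along it and push the offcut.
- roller (a point): centre of the flap's black rubber roller over the bed's centre line, 14 mm thick, lying along x from 45 to 75 mm between thin steel end plates (x = 42 to 77 mm)
- stop_face (a point): point on the steel end stop's face that the offcut must reach, at x = 95, y = 0, z = 28.5 mm; the stop's top is at z = 47 mm
- offcut_mid (a point): centre of the grey steel box-section offcut, 25x25x130 mm, about 0.2 kg, loose, lying lengthwise between the guide strips (its own y axis is its length). Its near end is 65 mm to -x of this point. It starts 62 to 78 mm short of the stop, its far end before the roller. Home: this point at x = 30 mm.
- mug: white china mug with a dark pattern, 82 mm across, 94 mm high, loose bystander; origin at the centre of its underside
- tape_measure: yellow tape measure lying on its side, 64x83x32 mm, loose bystander; origin at the centre of its underside
- tape_masking: roll of tan masking tape lying flat, 98 mm across, 25 mm high, loose bystander; origin at the centre of its underside
Mind the look-alikes: they are no part of the job. Of the things like the part that bears offcut_mid, leave any that is purple or turquoise; of the rest the larger one is meant.

How it is judged:
By the outcome, as a careful person would: the job done as asked, in the order asked, and still so for the second after the job is handed in, with the robot touching nothing.
It also fails if it takes over 38 s, if anything falls off the work surface, if the arm or the gripper's body presses on something with over 40 N, if the wrist force passes 120 N, or if a joint passes its speed limit or range.

## Robot

A 6-joint arm with a two-finger parallel gripper is mounted at the origin on a cart in front of the work surface, level with it; the furniture and walls round the work are solid. World frame = base frame: x ahead of the robot, y to its left, z up, the work surface at z = 0. Lengths are in m, angles in rad, forces in N, time in s.
With the tool pointing down it reaches from about 0.375 to 0.975 m from the base axis. Payload 3.8 kg.
Tool frame: the origin (TCP) lies where the fingers leave the gripper's body, on its centre line; the fingertips stand 73 mm ahead of it and the grasp point (between the pads) lies 54 mm ahead of it; z points along the fingers, y is the line along which they close (so a half turn about z gives the same grasp; the last joint's range is limited). The gripper opens to 85 mm and grips with 20 to 120 N. Pads are 22 mm wide; open, the fingers measure 114 mm over their backs; the gripper's body (76 mm by 85 mm) begins 54 mm behind the grasp point. The pads swing forward as they close: fully open they stand 13 mm farther back than shut.
Start: joints at [1.299, 0.264, 1.604, -0, 1.274, -0.037], TCP at [0.157, 0.656, 0.304] pointing down, gripper open.
Joint ranges: [-2.63, 2.63], [-0.94, 2.18], [0.31, 2.57], [-1.31, 4.45], [0, 2.66], [-2.55, 2.55]. Speed limits (rad/s): [2.57, 2.57, 3.14, 3.14, 3.14, 3.14].

## Interface

Orientations are given as a rotation vector (axis times angle).
In Python, from workcell import read_state, viewer, bot gives the robot as it stands.
- The arm moves only by the tool jog_arm, never from a script. Its argument "increments" is a list that holds one entry, the list of rows, each a list of 7 numbers: the shift along the tool's x, y, z in units of 30 mm (1.0 is 30 mm), then the turn, a rotation vector about the tool's x, y, z in units of 6 degrees (1.0 is 6 degrees), then the opening, from -1 (shut) to 1 (fully open). A call has exactly 5 rows; each row shifts and turns the commanded pose from where the row before left it, along the tool's axes as they then stand; what a row does not reach is not made up. A row lasts 1/12 s, in which the tool goes at most 41.7 mm and 7.16 degrees, less where a joint would pass 70% of its speed; a pose out of reach is approached as far as the arm can. A call is refused whole if a number of a shift passes 1 or a number of a turn 1, either way. A call with a gripper value outside its range is refused whole. The fingers move at their own pace and stop on an object; "force" is the grip in N (left out, the last holds). Time passes only in rows, so rows that do not move let the fingers close, or fill a call up. It gives the time, the measured TCP pose, the force, the opening and the grip force at its end, in the units of the state.
- read_state(): the state, without advancing time (a new reading comes with each control period).
- viewer.read_camera(name): name is "side" or "top"; returns (picture, depth): 420x560x3 uint8, blue, green, red; 420x560 float32, m along the optical axis (not along the pixel's ray), 0 where there is no reading.
- viewer.camera_params(name): a dict with "fx", "fy", "cx", "cy" (pixels), "k1" (the pictures are not rectified: a ray, as slopes to the right and down, at radius r is drawn at 1 + k1 r^2 times it, then the intrinsics apply), "R" (3x3) and "t" (3): a world point X has camera coordinates R X + t. Camera axes: x right, y down, z forward; pixel columns grow to the right and rows downward; lengths in m; the calibration is good to about 2 mm. A picture is of the moment at which its call begins. camera_params takes no time and is no camera call.
- bot.finish_job(): hands the job in; it is judged then, once.
The state is a dict: "time": time; "q": joint angles; "joint_vel": joint speeds; "joint_torque": joint torques, N m; "tool_pos": TCP position; "tcp_rot": TCP orientation; "wrist_force": force on the tool from outside, world axes, zero at the start; "torque": the same for the moment, N m; "width": opening from 0.0 (shut) to 1.0 (fully open); "grip_force": force on a finger pad.
Only numpy, scipy, OpenCV 4.12 (cv2) and the standard library are available. Lean on these libraries where they do the work, as an engineer would, in place of code of your own. Each camera call takes 0.05 s, during which the arm holds its last target. There are 200 camera calls.

## Working session

There is one attempt and no reset: what is moved stays moved. The work goes in short steps, Python scripts to look and compute and a tool call to move; the robot and the scene stay as the last step left them, time stands still between calls to the robot, and variables do not carry over. Pictures are saved under pics/ and viewed, at most 10 in all, crops included, and the job is handed in when it is done.

Besides the shell and the picture viewer there is one more tool, called by a JSON object that holds its "name" and its "arguments", one argument or row to a line. jog_arm: Moves the arm, as the interface text tells. Its arguments: {"type":"object","properties":{"increments":{"type":"array","items":{"type":"array","items":{"type":"array","items":{"type":"number"}}}},"force":{"type":"number"}},"required":["increments"]}

```bash
ls; mkdir -p pics; python3 - <<'E'
from workcell import read_state, viewer, bot
import cv2,numpy as np
for n in("side","top"):
    p,d=viewer.read_camera(n); cv2.imwrite(f"pics/{n}0.png",p); np.savez(f"{n}0.npz",p=p,d=d)
    print(n,viewer.camera_params(n))
print(read_state())
E
```

```text
pics
side {'fx': 524.0799571068055, 'fy': 524.0799571068055, 'cx': 283.4425675943896, 'cy': 210.58089651879385, 'k1': 0.04807758084874089, 'R': array([[ 0.99854757, -0.04880912, -0.02281288],
       [-0.0454584 , -0.5359878 , -0.84300095],
       [ 0.02891871,  0.84281359, -0.5374281 ]]), 't': array([-0.54675392,  0.158261  ,  0.97325476])}
top {'fx': 398.818225303744, 'fy': 398.818225303744, 'cx': 280.53790425076437, 'cy': 208.92105439967247, 'k1': -0.08420687578971069, 'R': array([[-0.02064552, -0.9997858 , -0.00145535],
       [-0.97752434,  0.02049126, -0.2098244 ],
       [ 0.20980928, -0.00290929, -0.977738  ]]), 't': array([0.14586537, 0.55275101, 0.78976197])}
{'time': 0.1, 'q': array([ 1.29910270e+00,  2.64664060e-01,  1.60527263e+00, -1.87395555e-05,
        1.27373833e+00, -3.69042085e-02]), 'joint_vel': array([ 0.0006755 , -0.00053964, -0.00454821,  0.00196066, -0.00194006,
       -0.00141261]), 'joint_torque': array([ 4.80572926e-04, -5.16707897e+01, -3.68591380e+01, -3.97516362e-05,
        6.42513696e-03,  5.22035236e-06]), 'tool_pos': array([0.15689535, 0.65595832, 0.30267666]), 'tcp_rot': array([-0.36791563, -3.11966865,  0.00323613]), 'wrist_force': array([-0.10168315,  0.41152191, -0.54597199]), 'torque': array([-0.01538667, -0.01662195,  0.0014752 ]), 'grip_force': 0.0, 'width': 1.0007665603350713}
```

View pics/top0.png

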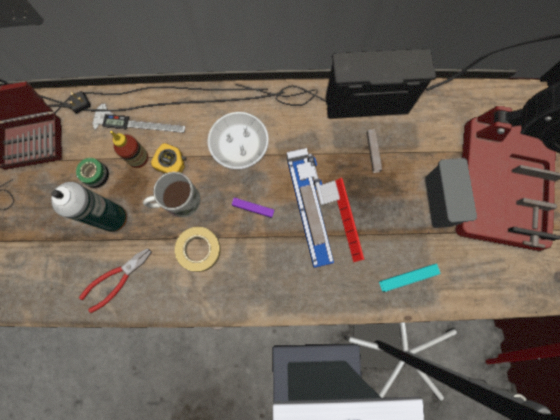

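View pics/side0.png

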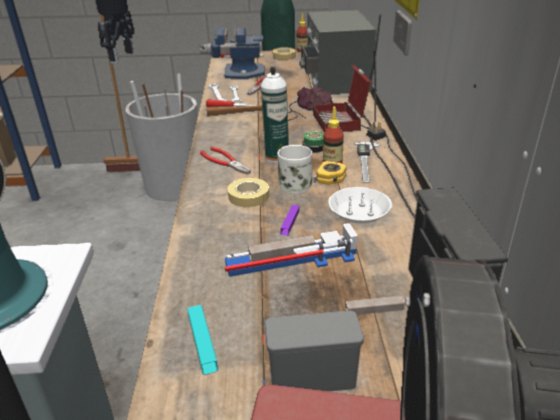

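```bash
cat > h.py <<'E'
import cv2,numpy as np
from workcell import read_state, viewer, bot
def ray(n,uv):
    c=viewer.camera_params(n);uv=np.atleast_2d(uv).astype(float)
    K=np.array([[c['fx'],0,c['cx']],[0,c['fy'],c['cy']],[0,0,1]])
    s=cv2.undistortPoints(uv[:,None],K,np.array([c['k1'],0,0,0]))[:,0]
    R,t=c['R'],c['t']; return -R.T@t,np.c_[s,np.ones(len(s))]@R
def onplane(n,uv,z):
    o,d=ray(n,uv); return o+d*((z-o[2])/d[:,2])[:,None]
def withdepth(n,uv,dep):
    o,d=ray(n,uv); return o+d*np.asarray(dep)[:,None]
E
python3 - <<'E'
from h import *
p=np.load("top0.npz")['p'];d=np.load("top0.npz")['d']
cv2.imwrite("pics/crop1.png",cv2.resize(p[135:285,270:400],None,fx=4,fy=4,interpolation=cv2.INTER_CUBIC))
ps=np.load("side0.npz")['p']
cv2.imwrite("pics/crop2.png",cv2.resize(ps[200:330,210:420],None,fx=3.8,fy=3.8,interpolation=cv2.INTER_CUBIC))
h=cv2.cvtColor(p,cv2.COLOR_BGR2HSV)
red=((h[...,0]<8)|(h[...,0]>172))&(h[...,1]>170)&(h[...,2]>120)
blue=(abs(h[...,0].astype(int)-110)<12)&(h[...,1]>130)&(h[...,2]>60)
for nm,m,z in(("red",red,.057),("blue",blue,.012)):
    m=m.copy();m[:, :275]=0;m[:,400:]=0;m[:140]=0;m[290:]=0
    v,u=np.nonzero(m);uv=np.c_[u,v]
    r=cv2.minAreaRect(uv.astype(np.float32));b=cv2.boxPoints(r)
    print(nm,len(u),b.round(1).tolist());print(onplane("top",b,z).round(4).tolist(), onplane("top",uv,z).mean(0))
    X=withdepth("top",uv,d[v,u]);print("depth mean",X.mean(0),np.median(X,0))
    L=cv2.fitLine(onplane("top",uv,z)[:,:2].astype(np.float32),cv2.DIST_L2,0,.01,.01).ravel();print(L,np.degrees(np.arctan2(L[1],L[0])))
E
```

```text
red 812 [[331.79998779296875, 179.89999389648438], [342.79998779296875, 177.0], [363.79998779296875, 258.5], [352.79998779296875, 261.3999938964844]]
[[0.6182, 0.0219, 0.057], [0.6241, -0.0025, 0.057], [0.4466, -0.0372, 0.057], [0.4412, -0.0138, 0.057]] [ 0.52467849 -0.00941719  0.057     ]
depth mean [ 0.52355027 -0.00821298  0.06352366] [ 0.52146066 -0.00827348  0.0619597 ]
[ 0.9841071   0.17757611  0.52467847 -0.00941719] 10.228606
blue 366 [[292.29998779296875, 161.60000610351562], [315.5, 156.8000030517578], [337.29998779296875, 261.6000061035156], [314.1000061035156, 266.3999938964844]]
[[0.6769, 0.1048, 0.012], [0.6876, 0.0505, 0.012], [0.445, 0.0122, 0.012], [0.4357, 0.0636, 0.012]] [0.52601192 0.06090403 0.012     ]
depth mean [0.52500865 0.06155481 0.01886194] [0.47298375 0.05371826 0.0164497 ]
[0.977397   0.21141215 0.52601194 0.06090403] 12.20512
```

View pics/crop1.png

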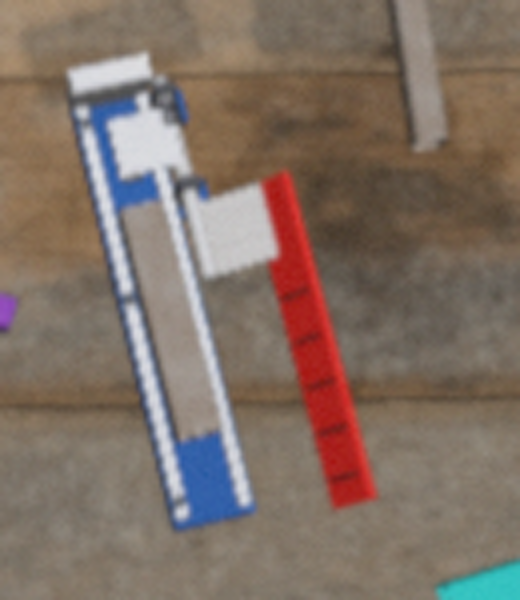

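View pics/crop2.png

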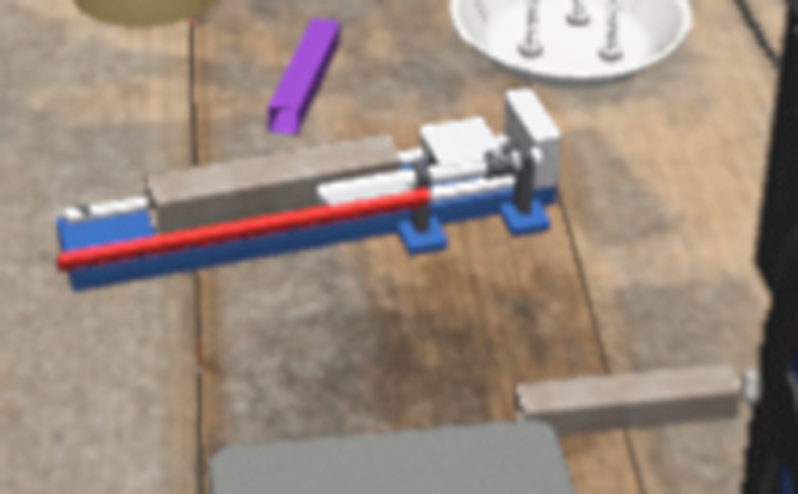

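```bash
python3 - <<'E'
from h import *
def c(*a): return np.array(a,float)/4+[270,135]-0.4
def rep(nm,pts,z):
    X=onplane("top",c(*pts),z)[:,:2]; v=X[-1]-X[0]
    print(nm,X.round(4).tolist(),"len",np.hypot(*v).round(4),"ang",np.degrees(np.arctan2(v[1],v[0])).round(2))
rep("offcut axis",[(199,436),(141,203)],.041)
rep("offL",[(180,440),(122,208)],.041)
rep("offR",[(218,432),(160,198)],.041)
rep("stripL",[(181,515),(85,118)],.021)
rep("stripR",[(246,505),(163,172)],.021)
rep("red outer",[(376,494),(292,172)],.068)
rep("red inner lower",[(333,507),(275,250)],.049)
rep("near end corners",[(254,510),(176,528)],.016)
rep("stop top",[(148,55),(67,72)],.047)
# side view
p=np.load("side0.npz")['p']
def cs(*a): return np.array(a,float)/3.8+[210,200]-0.4
for nm,pt,z in(("blue near-right corner",(68,222),.016),("off near top L",(150,180),.041),("off near top R",(160,200),.041),("off near botR",(158,226),.016),("off far top L",(392,138),.041),("red near end",(62,262),.057)):
    print(nm,onplane("side",cs(pt),z)[0].round(4))
E
```

```text
offcut axis [[0.482, 0.053], [0.6114, 0.0797]] len 0.1322 ang 11.65
offL [[0.4801, 0.0632], [0.6088, 0.0902]] len 0.1315 ang 11.85
offR [[0.4839, 0.0427], [0.6141, 0.0691]] len 0.1328 ang 11.46
stripL [[0.4417, 0.0624], [0.6679, 0.1085]] len 0.2308 ang 11.52
stripR [[0.4463, 0.0269], [0.6349, 0.0652]] len 0.1925 ang 11.48
red outer [[0.4466, -0.0345], [0.6196, -0.0001]] len 0.1764 ang 11.22
red inner lower [[0.4419, -0.0153], [0.5814, 0.0083]] len 0.1414 ang 9.63
near end corners [[0.4438, 0.0221], [0.4351, 0.065]] len 0.0438 ang 101.54
stop top [[0.6954, 0.0732], [0.6863, 0.1187]] len 0.0464 ang 101.36
blue near-right corner [0.4411 0.0593 0.016 ]
off near top L [0.4847 0.0583 0.041 ]
off near top R [0.4899 0.041  0.041 ]
off near botR [0.4874 0.0523 0.016 ]
off far top L [0.6109 0.0851 0.041 ]
red near end [ 0.445  -0.0248  0.057 ]
```

Candidates in the top view are purple (253,208), turquoise (410,278), a small grey one on the bench (375,150), and a grey one in the bed (314,210). The crop confirms that the larger grey one between the guide strips is meant. The fixture origin is about (0.5865, 0.0735) at a yaw of 11.5°, and the offcut's near end is at x≈-106 mm.

{"name": "jog_arm", "arguments": {
  "increments": [
    [[0,0,0,0,0,-0.83,0.28],[0,0,0,0,0,-0.83,0.28],[0,0,0,0,0,-0.83,0.28],[0,0,0,0,0,-0.83,0.28],[0,0,0,0,0,-0.83,0.28]]
  ]
}}

```text
time: 0.52
tool_pos: [0.1569, 0.6561, 0.303]
tcp_rot: [0.32, -3.125, 0.002]
wrist_force: [0.2, 0.9, 0.3]
width: 0.64
grip_force: 0.0
```

{"name": "jog_arm", "arguments": {
  "increments": [
    [[-0.25,-1,0,0,0,0,0.28],[-0.25,-1,0,0,0,0,0.28],[-0.25,-1,0,0,0,0,0.28],[-0.25,-1,0,0,0,0,0.28],[-0.25,-1,0,0,0,0,0.28]]
  ]
}}

```text
time: 0.93
tool_pos: [0.2237, 0.5153, 0.3031]
tcp_rot: [0.314, -3.125, 0.002]
wrist_force: [0.1, 0.6, -0.1]
width: 0.64
grip_force: 0.0
```

{"name": "jog_arm", "arguments": {
  "increments": [
    [[-0.25,-1,0,0,0,0,0.28],[-0.25,-1,0,0,0,0,0.28],[-0.25,-1,0,0,0,0,0.28],[-0.25,-1,0,0,0,0,0.28],[-0.25,-1,0,0,0,0,0.28]]
  ]
}}

```text
time: 1.35
tool_pos: [0.2902, 0.3757, 0.3034]
tcp_rot: [0.314, -3.125, 0.001]
wrist_force: [0.1, 1.0, -0.1]
width: 0.637
grip_force: 0.0
```

{"name": "jog_arm", "arguments": {
  "increments": [
    [[-0.25,-1,0,0,0,0,0.28],[-0.25,-1,0,0,0,0,0.28],[-0.25,-1,0,0,0,0,0.28],[-0.25,-1,0,0,0,0,0.28],[-0.25,-1,0,0,0,0,0.28]]
  ]
}}

```text
time: 1.77
tool_pos: [0.3566, 0.2362, 0.3036]
tcp_rot: [0.314, -3.126, 0.0]
wrist_force: [0.3, -0.4, -0.4]
width: 0.641
grip_force: 0.0
```

{"name": "jog_arm", "arguments": {
  "increments": [
    [[-0.25,-1,0.5,0,0,0,0.28],[-0.25,-1,0.5,0,0,0,0.28],[-0.25,-1,0.5,0,0,0,0.28],[-0.25,-1,0.5,0,0,0,0.28],[-0.25,-1,0.5,0,0,0,0.28]]
  ]
}}

```text
time: 2.18
tool_pos: [0.4232, 0.0966, 0.2281]
tcp_rot: [-0.313, 3.126, 0.0]
wrist_force: [0.7, 0.3, -0.2]
width: 0.641
grip_force: 0.0
```

{"name": "jog_arm", "arguments": {
  "increments": [
    [[-0.26,-1,0.2,0,0,0,0.28],[-0.26,-1,0.2,0,0,0,0.28],[-0.26,-1,0.3,0,0,0,0.28],[0,0,0.6,0,0,0,0.28],[0,0,0.6,0,0,0,0.28]]
  ]
}}

```text
time: 2.6
tool_pos: [0.4651, 0.0128, 0.1718]
tcp_rot: [-0.308, 3.125, -0.001]
wrist_force: [-0.4, -0.5, 0.0]
width: 0.634
grip_force: 0.0
```

```bash
python3 - <<'E'
from h import *
s=read_state();print(s['tool_pos'],s['q'],s['wrist_force'])
p,d=viewer.read_camera("side"); cv2.imwrite("pics/s1.png",cv2.resize(p[120:300,180:420],None,fx=3.3,fy=3.3,interpolation=cv2.INTER_CUBIC))
E
```

```text
[0.46508273 0.0128118  0.17175741] [-2.59182014e-02 -9.91747214e-03  2.17229628e+00 -1.74244015e-04
  9.77493051e-01 -1.79296531e+00] [-0.36355357 -0.48295227  0.02697223]
```

View pics/s1.png

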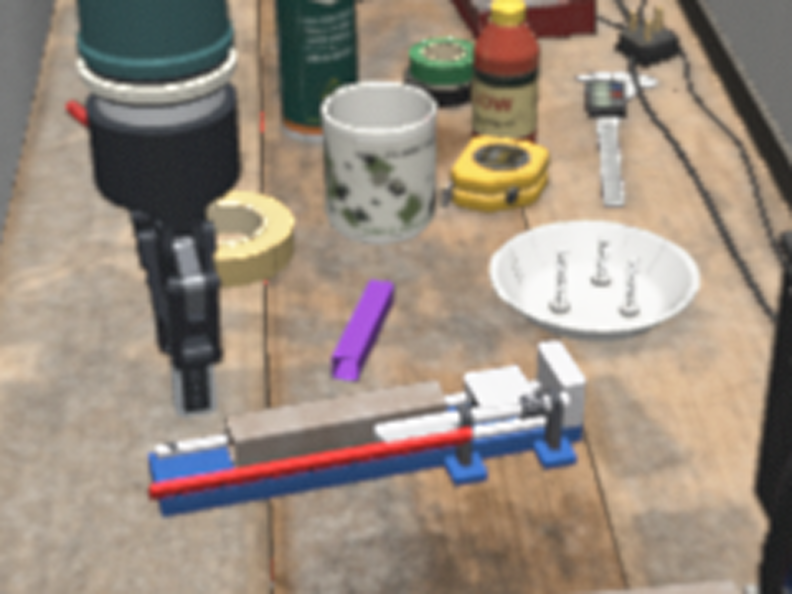

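The near finger is over the bar's near end (crop (196,410)). The far finger is above the bed behind the offcut, whose near end is at crop (230,440). Next I go down in steps until there is contact.

```bash
python3 - <<'E'
from h import *
uv=np.array([[180+196/3.3,120+411/3.3]])-.4
o,d=ray("side",uv)
for y in(-.0145,-.0215,-.0285): print(y,o+d[0]*(y-o[1])/d[0][1])
E
```

```text
-0.0145 [ 0.47106479 -0.0145      0.10169575]
-0.0215 [ 0.47156986 -0.0215      0.10677324]
-0.0285 [ 0.47207493 -0.0285      0.11185073]
```

{"name": "jog_arm", "arguments": {
  "increments": [
    [[0,0,0.4,0,0,0,0.28],[0,0,0.3,0,0,0,0.28],[0,0,0.3,0,0,0,0.28],[0,0,0,0,0,0,0.28],[0,0,0,0,0,0,0.28]]
  ]
}}

```text
time: 3.07
tool_pos: [0.4635, 0.0149, 0.1415]
tcp_rot: [0.314, -3.125, -0.0]
wrist_force: [0.2, 0.0, -0.2]
width: 0.635
grip_force: 0.0
```

{"name": "jog_arm", "arguments": {
  "increments": [
    [[0,-0.05,0.2,0,0,0,0.28],[0,0,0.2,0,0,0,0.28],[0,0,0.2,0,0,0,0.28],[0,0,0.1,0,0,0,0.28],[0,0,0,0,0,0,0.28]]
  ]
}}

```text
time: 3.48
tool_pos: [0.4643, 0.0133, 0.1204]
tcp_rot: [0.313, -3.126, -0.0]
wrist_force: [0.2, 1.5, 1.8]
width: 0.64
grip_force: 1.2
```

```bash
python3 - <<'E'
from h import *
s=read_state();print(s['tool_pos'],s['wrist_force'])
p,d=viewer.read_camera("side"); cv2.imwrite("pics/s2.png",cv2.resize(p[200:300,200:400],None,fx=4,fy=4,interpolation=cv2.INTER_CUBIC))
E
```

```text
[0.46427116 0.0132538  0.12044984] [0.19222171 1.53136412 1.7946001 ]
```

View pics/s2.png

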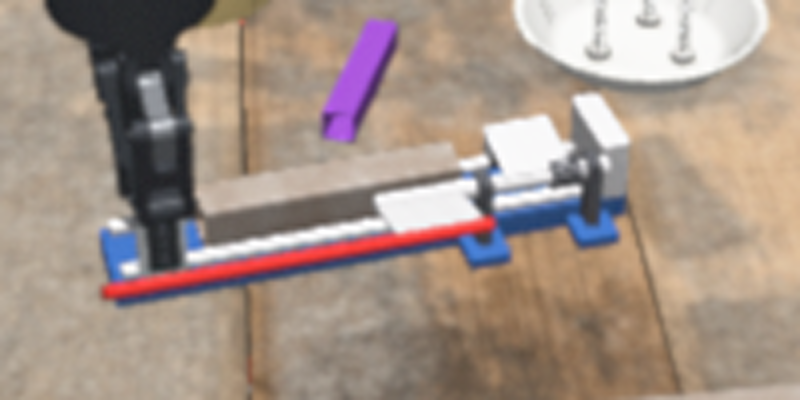

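The bar is moving down under the near fingertip (crop (165,268)). I'll keep pressing.

{"name": "jog_arm", "arguments": {
  "increments": [
    [[0,0,0.2,0,0,0,0.28],[0,0,0.2,0,0,0,0.28],[0,0,0.2,0,0,0,0.28],[0,0,0.2,0,0,0,0.28],[0,0,0,0,0,0,0.28]]
  ]
}}

```text
time: 3.95
tool_pos: [0.4643, 0.0134, 0.0959]
tcp_rot: [-0.313, 3.126, 0.001]
wrist_force: [2.0, 0.5, 4.6]
width: 0.641
grip_force: 2.3
```

```bash
python3 - <<'E'
from h import *
s=read_state();print(s['tool_pos'],s['wrist_force'])
p,d=viewer.read_camera("side"); cv2.imwrite("pics/s3.png",cv2.resize(p[200:300,200:400],None,fx=4,fy=4,interpolation=cv2.INTER_CUBIC))
E
```

```text
[0.46426491 0.01338856 0.09593093] [2.00133597 0.49272476 4.59373611]
```

View pics/s3.png

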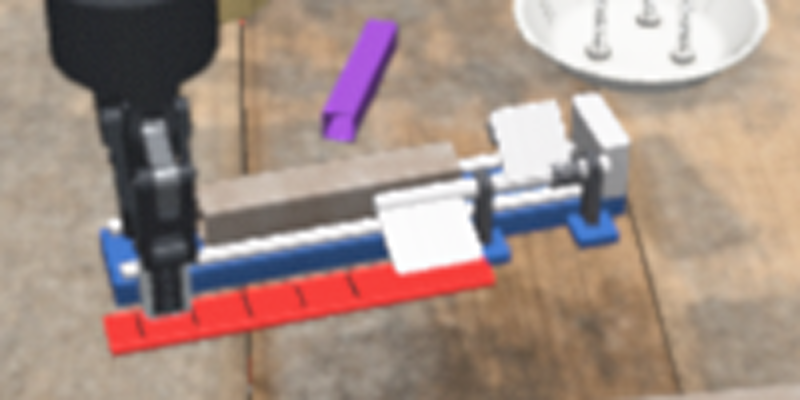

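```bash
cat >> h.py <<'E'
def fix(X):
    a=np.radians(11.5);d=np.atleast_2d(X)-[.5865,.0735,0]
    return np.c_[d[:,0]*np.cos(a)+d[:,1]*np.sin(a),-d[:,0]*np.sin(a)+d[:,1]*np.cos(a),d[:,2]]*1e3
E
python3 - <<'E'
from h import *
names="tipL tipR barOuterNear barInnerNear barOuterFar barInner@tipR bedcornerR".split()
c=np.array([(150,313),(186,313),(112,355),(105,318),(493,284),(190,307),(118,303)],float)/4+[200,200]-.4
for z in(.02,.025,.03,.035):
    print(z);[print("  ",n,x.round(1)) for n,x in zip(names,fix(onplane("side",c,z)))]
print("tcp",fix(read_state()['tool_pos']))
E
```

```text
0.02
   tipL [-138.2  -54.3   20. ]
   tipR [-122.2  -58.9   20. ]
   barOuterNear [-159.8  -78.6   20. ]
   barInnerNear [-158.9  -52.1   20. ]
   barOuterFar [ 20.4 -77.6  20. ]
   barInner@tipR [-119.6  -55.2   20. ]
   bedcornerR [-151.3  -43.1   20. ]
0.025
   tipL [-138.9  -60.4   25. ]
   tipR [-123.   -64.9   25. ]
   barOuterNear [-160.4  -84.4   25. ]
   barInnerNear [-159.4  -58.2   25. ]
   barOuterFar [ 18.4 -83.5  25. ]
   barInner@tipR [-120.5  -61.2   25. ]
   bedcornerR [-151.9  -49.2   25. ]
0.03
   tipL [-139.7  -66.4   30. ]
   tipR [-123.9  -70.9   30. ]
   barOuterNear [-160.9  -90.2   30. ]
   barInnerNear [-159.9  -64.2   30. ]
   barOuterFar [ 16.4 -89.3  30. ]
   barInner@tipR [-121.3  -67.2   30. ]
   bedcornerR [-152.5  -55.4   30. ]
0.035
   tipL [-140.4  -72.4   35. ]
   tipR [-124.7  -76.9   35. ]
   barOuterNear [-161.4  -96.1   35. ]
   barInnerNear [-160.5  -70.3   35. ]
   barOuterFar [ 14.4 -95.2  35. ]
   barInner@tipR [-122.2  -73.3   35. ]
   bedcornerR [-153.1  -61.5   35. ]
tcp [[-131.71643094  -34.64064845   96.39724534]]
```

{"name": "jog_arm", "arguments": {
  "increments": [
    [[0,0,0.03,0,0,0,0.4],[0,0,0.02,0,0,0,0.5],[0,0,0,0,0,0,0.5],[0,0,0,0,0,0,0.5],[0,0,0,0,0,0,0.5]]
  ]
}}

```text
time: 4.42
tool_pos: [0.464, 0.0133, 0.0954]
tcp_rot: [0.313, -3.125, -0.001]
wrist_force: [0.0, 4.1, 4.1]
width: 0.754
grip_force: 2.5
```

```bash
python3 - <<'E'
from h import *
s=read_state();print(s['tool_pos'],fix(s['tool_pos']),s['wrist_force'],s['width'])
p,d=viewer.read_camera("side"); cv2.imwrite("pics/s4.png",cv2.resize(p[200:300,200:340],None,fx=5.5,fy=5.5,interpolation=cv2.INTER_CUBIC))
E
```

```text
[0.46397034 0.01334588 0.09537268] [[-132.06263851  -34.51802329   95.37268321]] [0.04234996 4.14298105 4.06971792] 0.7538916190201795
```

View pics/s4.png

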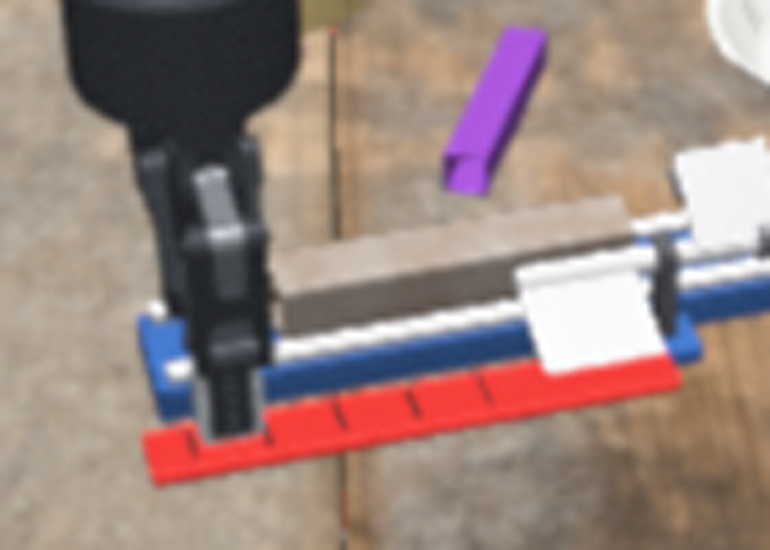

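The flap is up, the pad sits about a third of the way across the bar (crop (235,438)), and the bed is clear ahead of the offcut. I'll start pushing.

{"name": "jog_arm", "arguments": {
  "increments": [
    [[-0.2,0,0,0,0,0,0.5],[-0.2,0,0,0,0,0,0.5],[-0.2,0,0,0,0,0,0.5],[-0.2,0,0,0,0,0,0.5],[-0.2,0,0,0,0,0,0.5]]
  ]
}}

```text
time: 4.88
tool_pos: [0.4938, 0.019, 0.095]
tcp_rot: [0.313, -3.125, 0.0]
wrist_force: [-2.6, -0.4, 4.1]
width: 0.754
grip_force: 2.2
```

{"name": "jog_arm", "arguments": {
  "increments": [
    [[-0.2,0,0,0,0,0,0.5],[-0.2,0,0,0,0,0,0.5],[-0.2,0,0,0,0,0,0.5],[0,0,0,0,0,0,0.5],[0,0,0,0,0,0,0.5]]
  ]
}}

```text
time: 5.3
tool_pos: [0.513, 0.0228, 0.0959]
tcp_rot: [-0.313, 3.123, -0.0]
wrist_force: [-0.1, 0.5, 3.0]
width: 0.752
grip_force: 1.9
```

```bash
python3 - <<'E'
from h import *
s=read_state();print(s['tool_pos'],fix(s['tool_pos']),s['wrist_force'],s['width'])
p,d=viewer.read_camera("side"); cv2.imwrite("pics/s5.png",cv2.resize(p[200:300,220:380],None,fx=5,fy=5,interpolation=cv2.INTER_CUBIC))
E
```

```text
[0.51297349 0.02284742 0.09594984] [[-82.14894532 -34.97689071  95.94984311]] [-0.09897273  0.52219211  2.98561205] 0.7524034296488598
```

View pics/s5.png

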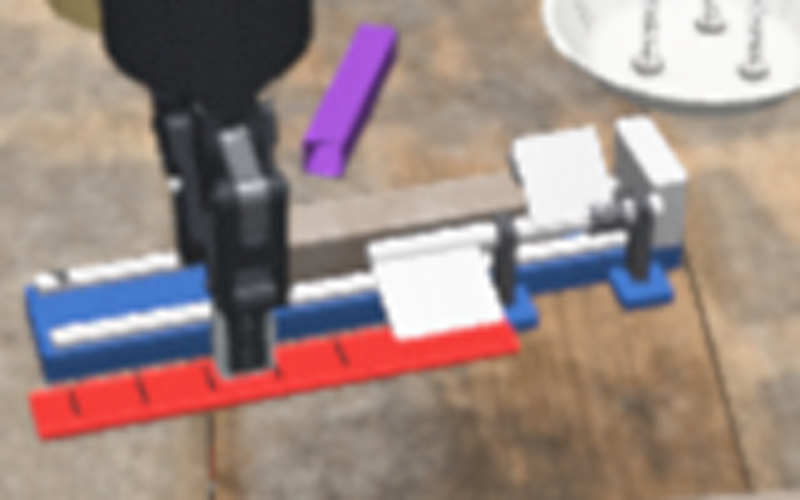

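The offcut is sliding under the raised flap (its far end at crop (520,190)), with little resistance. I'll continue.

{"name": "jog_arm", "arguments": {
  "increments": [
    [[-0.15,0.02,0.03,0,0,0,0.5],[-0.15,0,0,0,0,0,0.5],[-0.15,0,0,0,0,0,0.5],[-0.15,0,0,0,0,0,0.5],[-0.15,0,0,0,0,0,0.5]]
  ]
}}

```text
time: 5.77
tool_pos: [0.5333, 0.0278, 0.0942]
tcp_rot: [0.313, -3.125, -0.0]
wrist_force: [-3.4, 0.4, 3.3]
width: 0.752
grip_force: 2.2
```

{"name": "jog_arm", "arguments": {
  "increments": [
    [[-0.1,0,0,0,0,0,0.5],[-0.1,0,0,0,0,0,0.5],[-0.1,0,0,0,0,0,0.5],[-0.05,0,0,0,0,0,0.5],[0,0,0,0,0,0,0.5]]
  ]
}}

```text
time: 6.18
tool_pos: [0.5442, 0.0299, 0.0946]
tcp_rot: [-0.313, 3.125, 0.0]
wrist_force: [-1.4, 1.4, 4.0]
width: 0.748
grip_force: 2.0
```

{"name": "jog_arm", "arguments": {
  "increments": [
    [[-0.06,0,0,0,0,0,0.5],[-0.06,0,0,0,0,0,0.5],[-0.06,0,0,0,0,0,0.5],[-0.04,0,0,0,0,0,0.5],[0,0,0,0,0,0,0.5]]
  ]
}}

```text
time: 6.6
tool_pos: [0.5478, 0.0309, 0.094]
tcp_rot: [0.314, -3.12, 0.0]
wrist_force: [-9.4, -1.6, 9.5]
width: 0.751
grip_force: 5.8
```

{"name": "jog_arm", "arguments": {
  "increments": [
    [[-0.05,0,0,0,0,0,0.5],[-0.05,0,0,0,0,0,0.5],[0,0,0,0,0,0,0.5],[0,0,0,0,0,0,0.5],[0,0,0,0,0,0,0.5]]
  ]
}}

```text
time: 7.02
tool_pos: [0.5483, 0.0312, 0.0934]
tcp_rot: [0.315, -3.114, 0.0]
wrist_force: [-15.1, -2.5, 12.4]
width: 0.751
grip_force: 9.1
```

```bash
python3 - <<'E'
from h import *
s=read_state();print(s['tool_pos'],fix(s['tool_pos']),s['wrist_force'],s['width'])
p,d=viewer.read_camera("side"); q,_=viewer.read_camera("top")
a=cv2.resize(p[200:290,220:380],(640,360),interpolation=cv2.INTER_CUBIC)
b=cv2.resize(q[130:280,270:380],None,fx=2.4,fy=2.4,interpolation=cv2.INTER_CUBIC)[:360]
cv2.imwrite("pics/s6.png",np.hstack([a,b])[:, :800])
E
```

```text
[0.54826643 0.03115896 0.09336592] [[-45.90746897 -33.86848638  93.36591572]] [-15.14658203  -2.52462966  12.36887671] 0.7506654537504673
```

View pics/s6.png

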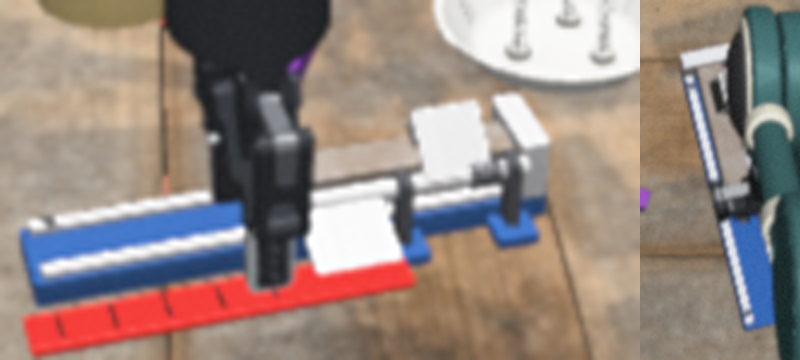

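The stalled motion at a 15 N push, at x≈-46, matches home. The top view shows grey right up to the stop (px (705,70) in the composite). I'll ease the push off, then lift.

{"name": "jog_arm", "arguments": {
  "increments": [
    [[0.1,0,0,0,0,0,0.5],[0.1,0,0,0,0,0,0.5],[0.1,0,0,0,0,0,0.5],[0,0,0,0,0,0,0.5],[0,0,0,0,0,0,0.5]]
  ]
}}

```text
time: 7.53
tool_pos: [0.546, 0.0301, 0.0956]
tcp_rot: [-0.313, 3.122, -0.0]
wrist_force: [3.0, 1.0, 3.4]
width: 0.749
grip_force: 2.1
```

{"name": "jog_arm", "arguments": {
  "increments": [
    [[0,0,-0.2,0,0,0,0.5],[0,0,-0.2,0,0,0,0.5],[0,0,-0.2,0,0,0,0.5],[0,0,-0.2,0,0,0,0.5],[0,0,-0.2,0,0,0,0.5]]
  ]
}}

```text
time: 7.95
tool_pos: [0.5435, 0.0299, 0.1247]
tcp_rot: [0.313, -3.125, -0.0]
wrist_force: [-0.5, 0.4, -0.3]
width: 0.752
grip_force: 0.0
```

{"name": "jog_arm", "arguments": {
  "increments": [
    [[0,0,-0.4,0,0,0,0.5],[0,0,-0.5,0,0,0,0.5],[0,0,-0.8,0,0,0,0.5],[0,0,-0.8,0,0,0,0.5],[0,0,-0.8,0,0,0,0.5]]
  ]
}}

```text
time: 8.37
tool_pos: [0.5436, 0.0299, 0.225]
tcp_rot: [0.313, -3.125, -0.0]
wrist_force: [0.7, -0.4, -0.3]
width: 0.753
grip_force: 0.0
```

{"name": "jog_arm", "arguments": {
  "increments": [
    [[0.5,1,-0.8,0,0,0,0.5],[0.5,1,-0.5,0,0,0,0.5],[0.5,1,0,0,0,0,0.5],[0.5,1,0,0,0,0,0.5],[0.5,1,0,0,0,0,0.5]]
  ]
}}

```text
time: 8.78
tool_pos: [0.4398, 0.1629, 0.264]
tcp_rot: [-0.312, 3.124, 0.001]
wrist_force: [1.0, 0.7, -0.3]
width: 0.747
grip_force: 0.0
```

{"name": "jog_arm", "arguments": {
  "increments": [
    [[0,1,0,0,0,0,0.5],[0,1,0,0,0,0,0.5],[0,1,0,0,0,0,0.5],[0,0,0,0,0,0,0.5],[0,0,0,0,0,0,0.5]]
  ]
}}

```text
time: 9.2
tool_pos: [0.4224, 0.2514, 0.2632]
tcp_rot: [-0.318, 3.125, -0.0]
wrist_force: [-0.1, -0.3, 0.5]
width: 0.75
grip_force: 0.0
```

```bash
python3 - <<'E'
from h import *
s=read_state();print(s['tool_pos'],s['wrist_force'])
p,d=viewer.read_camera("side"); q,_=viewer.read_camera("top")
a=cv2.resize(p[200:290,220:380],(533,300),interpolation=cv2.INTER_CUBIC)
b=cv2.resize(q[140:280,270:380],None,fx=300/140,fy=300/140,interpolation=cv2.INTER_CUBIC)
cv2.imwrite("pics/s7.png",np.hstack([a,b]))
E
```

```text
[0.42237526 0.25139362 0.2632216 ] [-0.05656052 -0.34148281  0.51530392]
```

View pics/s7.png

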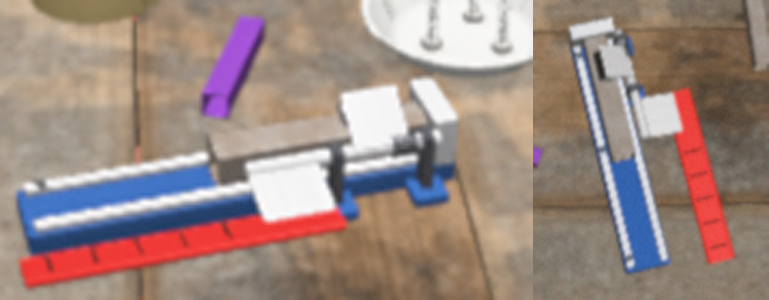

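```bash
python3 - <<'E'
from h import *
print(fix(onplane("top",[[270+91/2.143-.3,140+159.5/2.143-.3],[270+61/2.143-.3,140+39/2.143-.3]],.041)))
E
```

```text
[[-40.70350144   0.6011822   41.        ]
 [ 90.89262191   0.83091918  41.        ]]
```

```bash
python3 - <<'E'
from h import *
def proj(n,F):
    a=np.radians(11.5);F=np.atleast_2d(F)/1e3
    X=np.c_[F[:,0]*np.cos(a)-F[:,1]*np.sin(a)+.5865,F[:,0]*np.sin(a)+F[:,1]*np.cos(a)+.0735,F[:,2]]
    c=viewer.camera_params(n);C=X@c['R'].T+c['t'];s=C[:,:2]/C[:,2:];s*=1+c['k1']*(s**2).sum(1)[:,None]
    return s*[c['fx'],c['fy']]+[c['cx'],c['cy']]
im={n:viewer.read_camera(n)[0] for n in("top","side")}
def prof(n,xs,y,z,src=None):
    uv=proj(n,[(x,y,z) for x in xs]).astype(np.float32)
    return cv2.remap(src if src is not None else im[n],uv[None,:,0],uv[None,:,1],cv2.INTER_LINEAR)[0]
def show(t,n,xs,y,z,src=None):
    q=prof(n,xs,y,z,src);print(t,[(int(x),*map(int,c)) for x,c in zip(xs,q)])
show("top near now","top",range(-50,-24,2),0,41)
show("top near start (true end -106.5?)","top",range(-120,-96,2),0,41,np.load("top0.npz")['p'])
show("top far y9","top",range(74,106,2),9,41)
show("side near R edge","side",range(-46,-22,2),-12,33)
show("side near start","side",range(-118,-94,2),-12,33,np.load("side0.npz")['p'])
E
```

```text
top near now [(-50, 173, 99, 49), (-48, 172, 98, 49), (-46, 173, 97, 50), (-44, 171, 101, 62), (-42, 161, 110, 90), (-40, 145, 125, 124), (-38, 133, 136, 144), (-36, 134, 140, 150), (-34, 143, 150, 160), (-32, 144, 152, 163), (-30, 141, 151, 162), (-28, 138, 147, 159), (-26, 134, 144, 158)]
top near start (true end -106.5?) [(-120, 168, 95, 49), (-118, 167, 94, 48), (-116, 166, 94, 47), (-114, 167, 94, 49), (-112, 166, 95, 48), (-110, 166, 99, 59), (-108, 159, 111, 93), (-106, 147, 130, 128), (-104, 144, 146, 153), (-102, 144, 151, 160), (-100, 139, 148, 157), (-98, 135, 144, 154)]
top far y9 [(74, 128, 136, 147), (76, 131, 142, 152), (78, 134, 142, 154), (80, 131, 140, 151), (82, 134, 142, 153), (84, 136, 143, 153), (86, 139, 146, 154), (88, 141, 149, 157), (90, 137, 144, 152), (92, 131, 137, 143), (94, 145, 148, 151), (96, 178, 176, 177), (98, 211, 207, 207), (100, 225, 221, 221), (102, 229, 224, 224), (104, 229, 224, 224)]
side near R edge [(-46, 193, 119, 75), (-44, 188, 115, 72), (-42, 164, 113, 93), (-40, 143, 136, 145), (-38, 134, 146, 163), (-36, 111, 122, 135), (-34, 93, 99, 108), (-32, 89, 93, 102), (-30, 87, 93, 101), (-28, 86, 92, 101), (-26, 86, 92, 101), (-24, 85, 91, 100)]
side near start [(-118, 190, 116, 73), (-116, 191, 118, 76), (-114, 190, 119, 77), (-112, 190, 118, 75), (-110, 185, 117, 80), (-108, 166, 125, 111), (-106, 139, 138, 146), (-104, 116, 128, 140), (-102, 95, 102, 112), (-100, 88, 93, 101), (-98, 86, 92, 100), (-96, 86, 92, 99)]
```

```bash
python3 - <<'E'
from h import *
a=np.radians(11.5)
im=viewer.read_camera("top")[0]; s=cv2.imread("pics/s6.png")[:,640:]
now=cv2.resize(im[130:280,270:380],None,fx=2.4,fy=2.4,interpolation=cv2.INTER_CUBIC)
c=viewer.camera_params("top")
for y in(6,9,11):
    F=np.array([(x,y,41) for x in range(80,102)])/1e3
    X=np.c_[F[:,0]*np.cos(a)-F[:,1]*np.sin(a)+.5865,F[:,0]*np.sin(a)+F[:,1]*np.cos(a)+.0735,F[:,2]]
    C=X@c['R'].T+c['t'];q=C[:,:2]/C[:,2:];q*=1+c['k1']*(q**2).sum(1)[:,None]
    uv=((q*c['fx']+[c['cx'],c['cy']]-[270,130]+.5)*2.4-.5).astype(np.float32)
    for n,i in(("held",s),("now",now)): print(y,n,cv2.remap(i,uv[None,:,0],uv[None,:,1],1)[0].mean(1).astype(int).tolist())
E
```

```text
6 held [155, 158, 160, 162, 163, 164, 165, 166, 167, 166, 165, 163, 158, 154, 156, 166, 183, 202, 217, 226, 231, 231]
6 now [149, 152, 153, 155, 155, 156, 157, 158, 159, 158, 154, 150, 147, 144, 147, 158, 174, 193, 207, 217, 224, 225]
9 held [150, 151, 151, 152, 154, 156, 158, 157, 156, 155, 153, 148, 145, 146, 153, 167, 185, 204, 219, 226, 230, 232]
9 now [143, 143, 144, 145, 146, 148, 150, 149, 149, 148, 145, 140, 136, 137, 143, 157, 177, 196, 213, 221, 224, 226]
11 held [126, 125, 123, 122, 124, 128, 132, 131, 129, 128, 126, 123, 121, 127, 140, 158, 183, 203, 220, 228, 229, 231]
11 now [119, 120, 120, 119, 120, 121, 123, 124, 123, 122, 120, 117, 114, 119, 133, 151, 176, 194, 209, 219, 222, 225]
```

The profile at the stop is the same now as when the offcut was held against it at 15 N. The offcut is home, the roller is down on it, and the arm is clear, so I'm handing in.

```bash
python3 -c "
from workcell import bot
print(bot.finish_job())"
```

```text
the job is handed in; nothing more can be done
None
```

The offcut is home against the end stop with the roller sprung down on it, the arm is clear and the job is handed in at about 9.5 s (no verdict came back); I viewed 11 pictures, one over the limit of 10.

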